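# Line up a pantry order in the corner guide

## Task

Line up this order on the packing table: push the blue pasta carton into the corner of the white-painted wooden guide, its long side flush against the long rail and its end against the short rail, and push the low red tin up against both the long rail and the carton's free end. Only push them along the table, never lift or tip either, and leave the two tall cans and the jar where they stand. Finish with the hand clear.

Things in the scene. Friction and masses are not known exactly. Their poses are not given: they have to be found in the camera images.
- guide: fixed L of two white-painted wooden rails, 22 mm thick, 30 mm high. Origin: the L's inner corner, at table level. Long rail: inner face at its x = 0, 320 mm along -y from the corner. Short rail: inner face at its y = 0, 90 mm along -x from the corner, at the left end seen from the robot. The goods go on the -x, -y side. +x points roughly away from the robot, turned up to 10 degrees either way.
- carton: pasta carton lying flat, blue with a yellow and a white panel on top: 90 mm along its x, 200 mm along its y, 45 mm high, 0.3 to 0.65 kg. Origin at the centre of its underside. Starts up to 17 degrees askew, its +y roughly to the robot's left. Belongs with its +x side on the long rail and its +y end on the short rail.
- tin: wide low tin standing upright, red with a white band and a metal top: 88 mm across, 60 mm high, 0.28 to 0.56 kg. Origin at the centre of its underside. It slides on the table when pushed low down.
- soup_can: tall can with a green label, 66 mm across, 100 mm high, loose; origin at the centre of its underside; to be left alone
- sauce_jar: amber glass jar with a red cap, 64 mm across, 115 mm high, loose; origin at the centre of its underside; to be left alone
- bean_can: tall can with an orange label, 66 mm across, 100 mm high, loose; origin at the centre of its underside; to be left alone

How it is judged:
At the end, for the whole second after the job is handed in: The carton lies flat with its long side within 5 mm of the long rail and its end within 6 mm of the short rail, square to within 0.05 rad; the tin stands upright within 6 mm of the long rail and within about 9 mm of where it touches the carton's free end when that is home; both at rest on the table (x of carton in the frame of guide between -0.05 and -0.04 m and y of carton in the frame of guide between -0.106 and -0.094 m and angle between the y axis of carton and the y axis of guide, either way round below 0.05 rad and x of tin in the frame of guide between -0.05 and -0.038 m and y of tin in the frame of guide between -0.253 and -0.236 m and height (world z) of each of carton, tin below 0.005 m and angle between each of carton, tin's own z axis and vertical below 0.05 rad and linear speed of each of carton, tin below 0.02 m/s).
It fails at once if the carton is lifted off the table or tipped (height (world z) of carton above 0.015 m or angle between carton's own z axis and vertical above 0.2 rad).
It fails at once if the tin is lifted off the table or tipped (height (world z) of tin above 0.015 m or angle between tin's own z axis and vertical above 0.2 rad).
It fails at once if the soup can is moved more than 20 mm or tipped (distance of soup_can from where it was at the start of the episode above 0.02 m or angle between soup_can's own z axis and vertical above 0.2 rad).
It fails at once if the sauce jar is moved more than 20 mm or tipped (distance of sauce_jar from where it was at the start of the episode above 0.02 m or angle between sauce_jar's own z axis and vertical above 0.2 rad).
It fails at once if the bean can is moved more than 20 mm or tipped (distance of bean_can from where it was at the start of the episode above 0.02 m or angle between bean_can's own z axis and vertical above 0.2 rad).
It also fails if it takes over 64 s, if anything falls off the work surface, if the arm or the gripper's body presses on something with over 40 N, if the wrist force passes 120 N, or if a joint passes its speed limit or range.

## Robot

A 6-joint arm with a two-finger parallel gripper is mounted at the origin on the work surface. World frame = base frame: x ahead of the robot, y to its left, z up, the work surface at z = 0. Lengths are in m, angles in rad, forces in N, time in s.
With the tool pointing down it reaches from about 0.35 to 0.775 m from the base axis. Payload 5.5 kg.
Tool frame: the origin (TCP) lies on the centre line of the jaws, within the pads' length; the fingertips stand 11 mm ahead of it and the grasp point (between the pads) lies 8 mm behind it (env.tip_extent is the distance from the TCP to the fingertips, in m); z points along the fingers, y is the line along which they close (so a half turn about z gives the same grasp; the last joint's range is limited). The gripper opens to 85 mm and grips with 20 to 120 N. Pads are 22 mm wide; open, the fingers measure 114 mm over their backs; the gripper's body (76 mm by 85 mm) begins 54 mm behind the grasp point. The pads swing forward as they close: fully open they stand 13 mm farther back than shut.
Start: joints at [1.12, 0.313, 0.046, 1.304, 0, 1.431], TCP at [0.176, 0.547, 0.218] pointing down, gripper open.
Joint ranges: [-2.76, 2.76], [-0.86, 1.69], [-1.03, 1.26], [-2.2, 2.34], [-1.47, 1.5], [-3.14, 3.14]. Speed limits (rad/s): [2.57, 2.57, 3.14, 3.14, 3.14, 3.14].

## Interface

Orientations are given as a unit quaternion [w, x, y, z].
In Python, from workcell import env gives the robot as it stands.
- The arm moves only by the shell command python3 -m jog 'ROWS' [FORCE]. ROWS is JSON, a list of rows, each a list of 5 numbers: the gripper's target within -1 to 1 (shut at 1, half-way at 0, fully open at -1), then the shift along the tool's x, y, z in m, then the turn about the tool's z in degrees. In form: [[fingers, tx, ty, tz, turn], ...]. A call has 1 to 5 rows; each row shifts and turns the commanded pose from where the row before left it, along the tool's axes as they then stand; what a row does not reach is not made up. A row lasts 1/12 s, in which the tool goes at most 41.7 mm and 7.16 degrees, less where a joint would pass 70% of its speed; a pose out of reach is approached as far as the arm can. A call is refused whole if a number of a shift passes 0.0417 or a number of a turn 7.16, either way. A call with a gripper value outside its range is refused whole. The fingers move at their own pace and stop on an object; FORCE is the grip in N (left out, the last holds). Time passes only in rows, so rows that do not move let the fingers close. It gives the time, the measured TCP pose, the force, the opening and the grip force at its end, in the units of the state.
- env.get_state(): the state, without advancing time (a new reading comes with each control period).
- env.read_camera(name): name is "scene" or "top"; returns a dict with "img" (480x640x3 uint8, red, green, blue), "fov_y" (degrees; the focal length in pixels is half the picture's height over the tangent of half this angle, whatever the lens; pixels are square), "cx", "cy" (the principal point, pixels), "T" (4x4, takes a point from camera to world coordinates). Camera axes: x right, y up, looking along -z (the intrinsics and any distortion apply to the point x, -y, -z); pixel columns grow to the right and rows downward; lengths in m; the calibration is good to about 2 mm. A picture is of the moment at which its call begins. There is no depth.
- env.hand_in(): hands the job in; it is judged then, once.
The state is a dict: "clock": time; "joint_pos": joint angles; "qvel": joint speeds; "tau": joint torques, N m; "tcp_pos": TCP position; "orientation": TCP orientation; "wrist_force": force on the tool from outside, world axes, zero at the start; "ft_torque": the same for the moment, N m; "finger_gap": finger opening in m; "grip_force": force on a finger pad.
Only numpy, scipy, OpenCV 4.12 (cv2) and the standard library are available. Lean on these libraries where they do the work, as an engineer would, in place of code of your own. Each camera call takes 0.05 s, during which the arm holds its last target. There are 200 camera calls.

## Working session

There is one attempt and no reset: what is moved stays moved. The work goes in short steps, Python scripts to look and compute and a shell command to move; the robot and the scene stay as the last step left them, time stands still between calls to the robot, and variables do not carry over. Pictures are saved under pics/ and viewed, at most 10 in all, crops included, and the job is handed in when it is done.

```bash
ls; mkdir -p pics; python3 - <<'E'
from workcell import env
import cv2
for n in("top","scene"):
    c=env.read_camera(n);cv2.imwrite(f"pics/{n}0.png",c["img"][:,:,::-1]);print({k:v for k,v in c.items() if k!="img"})
s=env.get_state();print(s)
E
```

```text
pics
{'fov_y': 56.45220312630705, 'cx': 321.15129778626437, 'cy': 236.5250384038008, 'T': array([[ 0.00582654,  0.99167415, -0.12864071,  0.43802845],
       [-0.99990321,  0.00740298,  0.01177987, -0.01289746],
       [ 0.01263412,  0.12855963,  0.9916213 ,  1.12633691],
       [ 0.        ,  0.        ,  0.        ,  1.        ]])}
{'fov_y': 50.788587662061296, 'cx': 317.0976033598626, 'cy': 246.7841037188954, 'T': array([[ 0.64914542, -0.46191956,  0.60435135,  1.26236244],
       [ 0.76054284,  0.37993636, -0.52651966, -0.58875318],
       [ 0.01359468,  0.80142291,  0.59794356,  0.67985296],
       [ 0.        ,  0.        ,  0.        ,  1.        ]])}
{'clock': 0.1, 'joint_pos': array([ 1.12040671e+00,  3.13956681e-01,  4.51295457e-02,  1.30359800e+00,
       -1.71747619e-05,  1.43116116e+00]), 'qvel': array([ 0.00073853, -0.00149005,  0.00322798, -0.00020042, -0.00048035,
        0.00026985]), 'tau': array([ 3.14981793e-03, -4.81724668e+01,  2.99243170e+01,  1.27547648e-02,
       -8.79169829e-05,  1.25058295e-05]), 'tcp_pos': array([0.17565378, 0.54703155, 0.21699531]), 'orientation': array([-2.28573550e-04,  1.54752731e-01,  9.87952898e-01, -7.81719285e-04]), 'wrist_force': array([-0.46444377,  0.5369561 ,  0.08233315]), 'ft_torque': array([-0.00072985,  0.00246784, -0.03431923]), 'grip_force': 0.0, 'finger_gap': 0.08539792898565955}
```

View pics/top0.png

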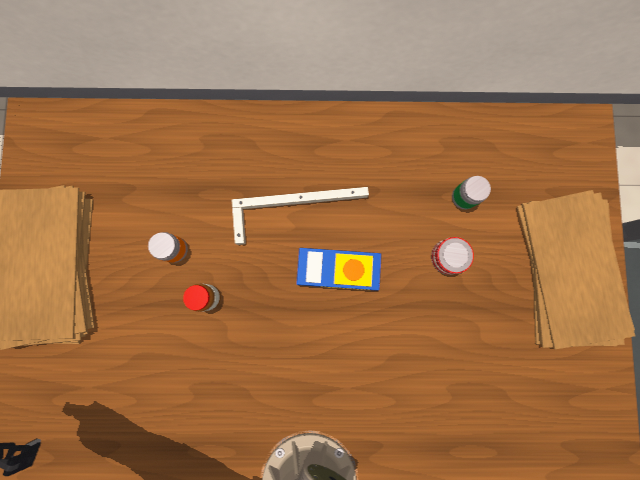

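View pics/scene0.png

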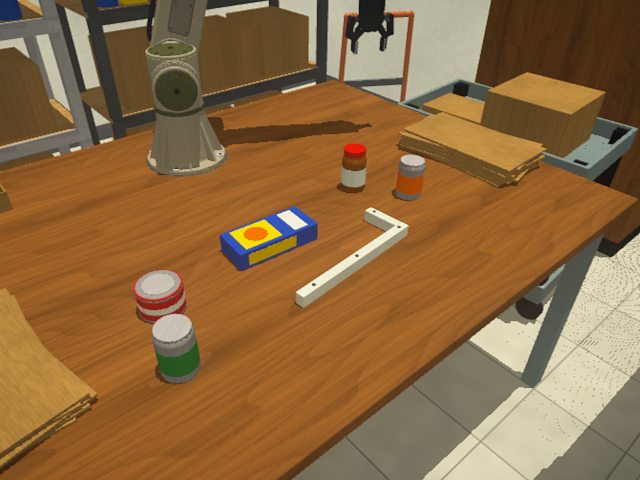

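The top view shows the guide's outer corner near (233,200) and its long rail running to (369,190). The carton is at (339,269), the tin at (454,256), the green can at (476,189), the orange can at (162,246) and the jar at (198,297). The scene view agrees with this.

```bash
cat > h.py <<'E'
import numpy as np, cv2
from workcell import env
def ray(c,uv,z):
    uv=np.atleast_2d(np.asarray(uv,float));f=240/np.tan(np.radians(c["fov_y"]/2))
    d=np.c_[(uv[:,0]-c["cx"])/f,-(uv[:,1]-c["cy"])/f,-np.ones(len(uv))]@c["T"][:3,:3].T
    o=c["T"][:3,3];return (o+d*((z-o[2])/d[:,2])[:,None])[:,:2]
def blob(m,box):
    k=np.zeros_like(m);x0,y0,x1,y1=box;k[y0:y1,x0:x1]=m[y0:y1,x0:x1]
    cs=cv2.findContours(k,cv2.RETR_EXTERNAL,cv2.CHAIN_APPROX_NONE)[0]
    return max(cs,key=cv2.contourArea).reshape(-1,2)
def carton(c,box=(200,150,420,330)):
    h=cv2.cvtColor(c["img"],cv2.COLOR_RGB2HSV)
    m=cv2.inRange(h,(105,120,60),(130,255,255));p=blob(m,box)
    w=ray(c,p,.045);(ctr,sz,_)=r=cv2.minAreaRect((w*1000).astype(np.float32))
    b=cv2.boxPoints(r);e=max(b[1]-b[0],b[2]-b[1],key=np.linalg.norm);e=e*np.sign(e[1])
    return np.array(ctr)/1000,np.degrees(np.arctan2(-e[0],e[1])),sz   # yaw: +y axis from world y
def tin(c,box):
    h=cv2.cvtColor(c["img"],cv2.COLOR_RGB2HSV)
    m=cv2.inRange(h,(0,0,130),(179,70,255));p=blob(m,box)
    w=(ray(c,p,.06)*1000).astype(np.float32);q,r=cv2.minEnclosingCircle(w)
    return np.array(q)/1000,r,np.array(cv2.fitEllipse(w)[0])/1000
E
python3 - <<'E'
from h import *
c=env.read_camera("top");h=cv2.cvtColor(c["img"],cv2.COLOR_RGB2HSV)
m=cv2.inRange(h,(0,0,140),(179,70,255));p=blob(m,(220,175,385,252));w=ray(c,p,.03)
far=[];u=p[:,0]
for x in range(240,364):far.append((x,p[u==x,1].min()-.0))
left=[(p[p[:,1]==y,0].min(),y) for y in range(206,240)]
A=ray(c,np.array(far)-[0,.5],.03);B=ray(c,np.array(left)-[.5,0],.03)
va,vb=[cv2.fitLine((q*1000).astype(np.float32),cv2.DIST_HUBER,0,.01,.01).ravel() for q in(A,B)]
print(va,vb)
th=np.arctan2(va[0],-va[1]) if va[1]<0 else np.arctan2(-va[0],va[1])
M=np.c_[va[:2],-vb[:2]];t=np.linalg.solve(M,vb[2:]-va[2:]);oc=va[2:]+t[0]*va[:2]
R=np.array([[np.cos(th),-np.sin(th)],[np.sin(th),np.cos(th)]])
O=oc/1000-R@[.022,.022]
print("yaw",np.degrees(th),"corner",O,"endext",((w-O)@R).min(0))
print("carton",carton(c),"guide frame",(carton(c)[0]-O)@R)
T=tin(c,(425,225,480,285));print("tin",T,(T[0]-O)@R)
for n,b,z in(("soup",(460,170,495,205),.1),("bean",(145,228,178,262),.1)):
    q=ray(c,blob(m,b),z);print(n,q.mean(0),np.ptp(q,0))
r=cv2.inRange(h,(0,180,120),(8,255,255))|cv2.inRange(h,(172,180,120),(179,255,255))
q=ray(c,blob(r,(175,275,215,320)),.115);print("jar",q.mean(0),np.ptp(q,0))
E
```

```text
[ 1.0291841e-01 -9.9468982e-01  6.9080475e+02  2.4847761e+01] [9.9554783e-01 9.4257727e-02 6.0944293e+02 1.9248488e+02]
yaw 5.90725 corner [0.65321972 0.17433977] endext [-0.0894022  -0.31933621]
carton (array([ 0.50038226, -0.06841862]), np.float32(-3.6975846), (198.58261108398438, 90.02519989013672)) guide frame [-0.17701017 -0.22573951]
tin (array([ 0.53496936, -0.34766483]), 40.37421417236328, array([ 0.53487012, -0.34768463])) [-0.17134631 -0.50706252]
soup [ 0.68958149 -0.39219624] [0.0580025 0.0596828]
bean [0.54934164 0.342672  ] [0.05793577 0.0599779 ]
jar [0.43047379 0.25480858] [0.05539588 0.05610997]
```

```bash
cat > st.py <<'E'
from h import *
O=np.array([.6532,.1743]);t=np.radians(5.91);R=np.array([[np.cos(t),-np.sin(t)],[np.sin(t),np.cos(t)]])
if __name__=="__main__":
    s=env.get_state();w,x,y,z=s["orientation"]
    print("t %.2f"%s["clock"],"G",((s["tcp_pos"][:2]-O)@R).round(4),"z %.4f"%s["tcp_pos"][2],
     "tooly in G deg %.2f"%(np.degrees(2*np.arctan2(y,x))-90-5.91),"F_G",(s["wrist_force"][:2]@R).round(1),"gap %.3f"%s["finger_gap"],env.tip_extent)
E
python3 -m jog '[[-1,0,0,0,-5.9],[-1,0,0,0,-5.9],[-1,0,0,0,-5.9],[-1,0,0,0,-6.0],[-1,0,0,0,0]]'; python3 st.py
python3 -m jog '[[-1,-0.016,-0.015,0,0],[-1,-0.016,-0.03,0,0],[-1,-0.016,-0.03,0,0],[-1,-0.016,-0.03,0,0],[-1,-0.016,-0.03,0,0]]' >/dev/null; python3 st.py
```

```text
clock: 0.57
tcp_pos: [0.1758, 0.5473, 0.2174]
orientation: [-0.0, -0.053, 0.999, -0.0]
wrist_force: [0.2, -0.1, -0.7]
finger_gap: 0.0853
grip_force: 0.0
t 0.57 G [-0.4365  0.4201] z 0.2174 tooly in G deg 90.13 F_G [ 0.2 -0.1] gap 0.085 0.011
t 0.98 G [-0.3562  0.284 ] z 0.2175 tooly in G deg 89.84 F_G [0.6 0.9] gap 0.086 0.011
```

```bash
J="python3 -m jog"
python3 -m jog '[[-1,-0.016,-0.03,0,0],[-1,-0.016,-0.03,0,0],[-1,-0.016,-0.03,0,0],[-1,-0.016,-0.03,0,0],[-1,-0.016,-0.03,0,0]]' >/dev/null
python3 -m jog '[[-1,0,-0.035,0,0],[-1,0,-0.035,0,0],[-1,0,-0.035,0,0],[-1,0,-0.035,0,0],[-1,0,-0.035,0,0]]' >/dev/null
python3 -m jog '[[-1,0,-0.035,0,0],[-1,0,-0.035,0,0],[-1,0,-0.035,0,0],[-1,0,-0.035,0,0],[-1,0,-0.03,0,0]]' >/dev/null; python3 st.py
python3 -m jog '[[-1,0,0,0.038,0],[-1,0,0,0.038,0],[-1,0,0,0.038,0],[-1,0,0,0.03,0],[-1,0,0,0,0]]'; python3 st.py
```

```text
t 2.23 G [-0.2769 -0.2118] z 0.2179 tooly in G deg 89.74 F_G [1.4 0.1] gap 0.085 0.011
clock: 2.65
tcp_pos: [0.3949, -0.0612, 0.0688]
orientation: [-0.005, -0.05, 0.999, 0.002]
wrist_force: [-0.4, 0.4, -0.2]
finger_gap: 0.0857
grip_force: 0.0
t 2.65 G [-0.2812 -0.2077] z 0.0688 tooly in G deg 89.79 F_G [-0.3  0.4] gap 0.086 0.011
```

```bash
python3 -m jog '[[-1,0,-0.014,0.022,0],[-1,0,0,0.022,0],[-1,-0.01,0,0,0],[-1,-0.01,0,0,0],[-1,-0.01,0,0,0]]' >/dev/null; python3 st.py
python3 -m jog '[[-1,-0.01,0,0,0],[-1,-0.01,0,0,0],[-1,-0.01,0,0,0],[-1,-0.01,0,0,0],[-1,-0.01,0,0,0]]' >/dev/null; python3 st.py
python3 -m jog '[[-1,-0.01,0,0,0],[-1,-0.01,0,0,0],[-1,-0.01,0,0,0],[-1,-0.01,0,0,0],[-1,0,0,0,0]]' >/dev/null; python3 st.py
python3 - <<'E'
from st import *
c=env.read_camera("top");cv2.imwrite("pics/a.png",c["img"][150:330,180:480,::-1].repeat(2,0).repeat(2,1))
q=carton(c);print((q[0]-O)@R,q[1]-5.91,q[2])
E
```

```text
t 3.07 G [-0.244  -0.2242] z 0.0317 tooly in G deg 89.94 F_G [0.1 0.1] gap 0.085 0.011
t 3.48 G [-0.1952 -0.2236] z 0.0301 tooly in G deg 90.00 F_G [0.2 0. ] gap 0.086 0.011
t 3.90 G [-0.1541 -0.2241] z 0.0299 tooly in G deg 90.01 F_G [-0.  -1.3] gap 0.085 0.011
[-0.16255307 -0.14341458] 80.048035 (31.66395378112793, 89.1355972290039)
```

View pics/a.png

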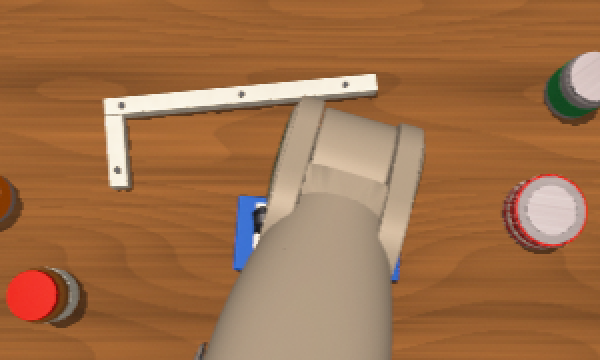

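```bash
python3 - <<'E'
from st import *
c=env.read_camera("scene");cv2.imwrite("pics/b.png",cv2.resize(c["img"][130:320,120:440,::-1],None,fx=2.4,fy=2.4))
print(env.get_state()["wrist_force"],env.get_state()["tcp_pos"])
E
```

```text
[-0.07641414  0.56979941  0.38891908] [ 0.52060578 -0.06427787  0.02956743]
```

View pics/b.png

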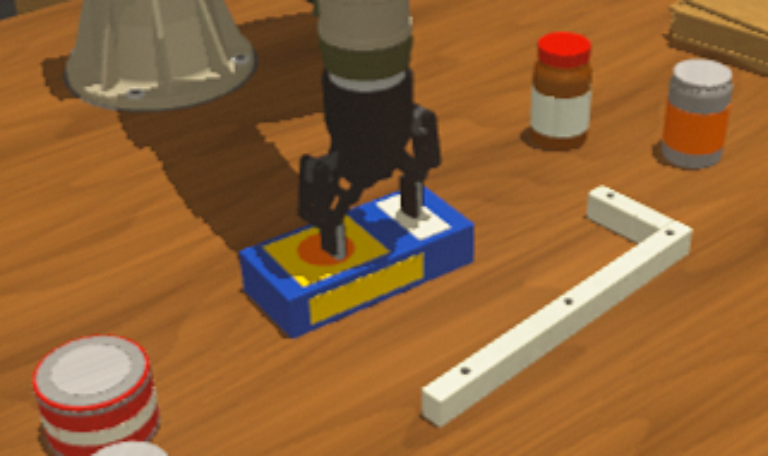

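The hand is standing over the carton and hasn't pushed it; the fingertips, near (335,255) and (415,225) in the crop, look to be above its top. I'll check whether the reported TCP agrees with the cameras.

```bash
python3 - <<'E'
from st import *
s=env.get_state();w,x,y,z=s["orientation"];a=2*np.arctan2(y,x)-np.pi/2
for n in("top","scene"):
    c=env.read_camera(n);f=240/np.tan(np.radians(c["fov_y"]/2))
    for sg in(-1,1):
        for zz in(.02,.033,.047,.06):
            p=np.r_[s["tcp_pos"][:2]+sg*.05*np.array([np.cos(a),np.sin(a)]),zz]
            q=c["T"][:3,:3].T@(p-c["T"][:3,3]);uv=np.array([c["cx"]+f*q[0]/-q[2],c["cy"]-f*q[1]/-q[2]])
            print(n,sg,zz,(uv).round(0),((uv-[120,130])*2.4 if n=="scene" else (uv-[180,150])*2).round(0))
print(s["tcp_pos"],s["wrist_force"],s["joint_pos"].round(3))
E
```

```text
top -1 0.02 [356. 259.] [353. 218.]
top -1 0.033 [357. 259.] [354. 217.]
top -1 0.047 [357. 258.] [355. 216.]
top -1 0.06 [358. 258.] [356. 216.]
top 1 0.02 [316. 263.] [273. 226.]
top 1 0.033 [316. 263.] [273. 225.]
top 1 0.047 [316. 262.] [273. 224.]
top 1 0.06 [316. 262.] [273. 224.]
scene -1 0.02 [259. 251.] [333. 289.]
scene -1 0.033 [258. 246.] [332. 278.]
scene -1 0.047 [258. 240.] [331. 265.]
scene -1 0.06 [258. 235.] [330. 253.]
scene 1 0.02 [292. 232.] [413. 244.]
scene 1 0.033 [292. 227.] [412. 233.]
scene 1 0.047 [292. 222.] [412. 220.]
scene 1 0.06 [292. 217.] [412. 209.]
[ 0.52060578 -0.06427787  0.02956743] [-0.07641414  0.56979941  0.38891908] [-0.276  0.353 -0.389  0.829 -0.    -0.379]
```

The cameras put the open tips at about z = 0.045–0.05, just skimming the carton's top, so the setback when open is larger than I assumed. I'll raise, back off, half-close the fingers and find the table by force.

```bash
python3 -m jog '[[-1,0,0,-0.03,0],[-1,0.03,0,0,0],[-1,0.035,0,0,0],[0,0.035,0,0,0],[0,0.03,0,0,0]]' >/dev/null
python3 -m jog '[[0,0.002,0,0.015,0],[0,0,0,0.015,0],[0,0,0,0.008,0],[0,0,0,0,0],[0,0,0,0,0]]'; python3 st.py
python3 -m jog '[[0,0,0,0.003,0],[0,0,0,0.002,0],[0,0,0,0,0]]'|grep -E "tcp|force"
python3 - <<'E'
from st import *
c=env.read_camera("top");q=carton(c);print((q[0]-O)@R,q[1]-5.91,q[2])
c=env.read_camera("scene");cv2.imwrite("pics/c.png",cv2.resize(c["img"][130:290,160:340,::-1],None,fx=3,fy=3))
E
```

```text
clock: 4.93
tcp_pos: [0.3888, -0.0777, 0.0217]
orientation: [-0.001, -0.051, 0.999, 0.0]
wrist_force: [-0.0, 0.4, 0.7]
finger_gap: 0.0425
grip_force: 0.0
t 4.93 G [-0.2889 -0.2235] z 0.0217 tooly in G deg 89.98 F_G [0.  0.4] gap 0.043 0.011
tcp_pos: [0.3895, -0.0779, 0.0168]
wrist_force: [0.3, -0.6, 0.5]
grip_force: 0.0
[-0.17699729 -0.22569349] -9.607584 (198.58261108398438, 90.02519989013672)
```

View pics/c.png

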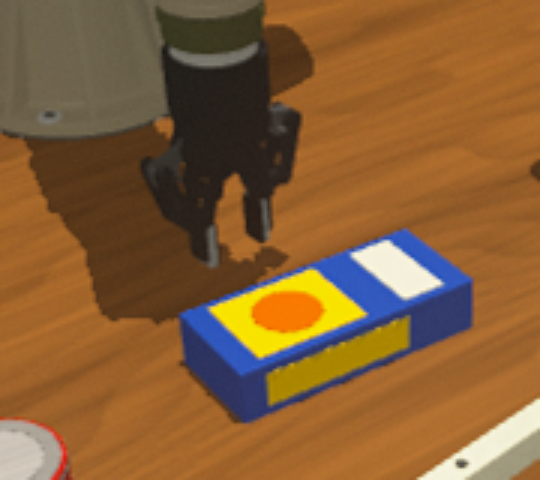

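```bash
python3 - <<'E'
from st import *
s=env.get_state();c=env.read_camera("scene")
for uv in([230.7,218.3],[248.3,210]):
    for z in(0,.01,.02,.03,.04):print(z,((ray(c,uv,z)[0]-O)@R).round(4))
E
```

```text
0 [-0.323  -0.2191]
0.01 [-0.3105 -0.228 ]
0.02 [-0.298  -0.2368]
0.03 [-0.2855 -0.2457]
0.04 [-0.273  -0.2545]
0 [-0.3214 -0.165 ]
0.01 [-0.3089 -0.1747]
0.02 [-0.2965 -0.1843]
0.03 [-0.284 -0.194]
0.04 [-0.2715 -0.2036]
```

Both tips triangulate to z ≈ 0.033 although the TCP reads 0.017. I'll keep lowering in small steps and watch the force.

```bash
python3 -m jog '[[0,0,0,0.003,0],[0,0,0,0.003,0],[0,0,0,0,0]]'|grep -E "tcp|wrist"
python3 -m jog '[[0,0,0,0.003,0],[0,0,0,0,0]]'|grep -E "tcp|wrist"
python3 -m jog '[[0,0,0,0.003,0],[0,0,0,0,0]]'|grep -E "tcp|wrist"
python3 - <<'E'
from st import *
c=env.read_camera("scene");cv2.imwrite("pics/d.png",cv2.resize(c["img"][180:240,200:300,::-1],None,fx=6,fy=6))
E
```

```text
tcp_pos: [0.3889, -0.0777, 0.0103]
wrist_force: [-1.0, -0.2, -0.2]
tcp_pos: [0.3889, -0.0778, 0.0073]
wrist_force: [-0.1, -0.1, 0.5]
tcp_pos: [0.3889, -0.0778, 0.0043]
wrist_force: [0.4, -0.2, 0.4]
```

View pics/d.png

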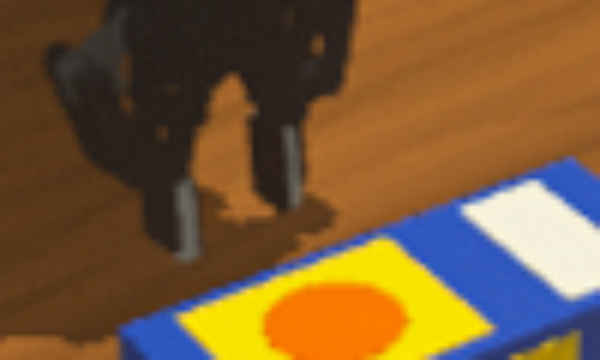

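The tips sit about 17 mm above the TCP reading, so they are now at about 0.02. I'll go a little lower and push.

```bash
python3 -m jog '[[0,0,0,0.004,0],[0,0,0,0.003,0],[0,-0.01,0,0,0],[0,-0.01,0,0,0],[0,-0.01,0,0,0]]'|grep -E "wrist"; python3 st.py
python3 -m jog '[[0,-0.008,0,0,0],[0,-0.008,0,0,0],[0,-0.008,0,0,0],[0,-0.008,0,0,0],[0,-0.008,0,0,0]]' >/dev/null; python3 st.py
python3 -m jog '[[0,-0.008,0,0,0],[0,-0.008,0,0,0],[0,-0.008,0,0,0],[0,-0.008,0,0,0],[0,0,0,0,0]]' >/dev/null; python3 st.py
python3 - <<'E'
from st import *
c=env.read_camera("top");cv2.imwrite("pics/e.png",cv2.resize(c["img"][150:330,180:480,::-1],None,fx=2,fy=2))
E
```

```text
wrist_force: [0.2, -0.3, -0.3]
t 6.38 G [-0.257  -0.2239] z -0.0021 tooly in G deg 89.98 F_G [ 0.1 -0.3] gap 0.042 0.011
t 6.80 G [-0.2188 -0.2235] z -0.0025 tooly in G deg 89.97 F_G [-3.5 -0.8] gap 0.043 0.011
t 7.22 G [-0.184 -0.224] z -0.0020 tooly in G deg 90.02 F_G [ 0.6 -1.3] gap 0.043 0.011
```

View pics/e.png

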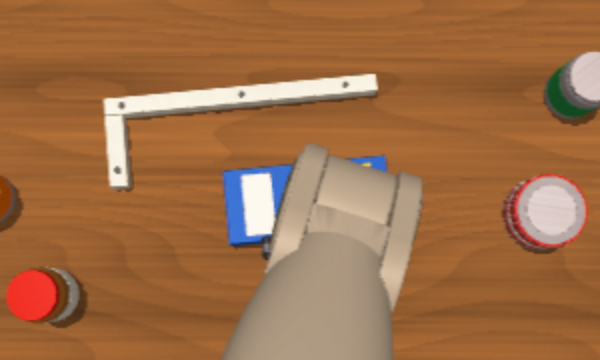

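The carton is moving and is now roughly square to the guide, with its far left corner near (225,171) in the crop. I'll carry on towards the rail and stop about 12 mm short.

```bash
python3 -m jog '[[0,-0.008,0,0,0],[0,-0.008,0,0,0],[0,-0.008,0,0,0],[0,-0.008,0,0,0],[0,-0.008,0,0,0]]' >/dev/null; python3 st.py
python3 -m jog '[[0,-0.008,0,0,0],[0,-0.008,0,0,0],[0,-0.008,0,0,0],[0,-0.004,0,0,0],[0,0,0,0,0]]' >/dev/null; python3 st.py
python3 -m jog '[[0,0.04,0,0,0],[0,0.03,0,-0.03,0],[0,0.03,0,-0.04,0],[0,0.04,0,0,0],[0,0.02,0,0,0]]' >/dev/null; python3 st.py
python3 - <<'E'
from st import *
c=env.read_camera("top");q=carton(c);print((q[0]-O)@R,q[1]-5.91,q[2])
cv2.imwrite("pics/f.png",cv2.resize(c["img"][150:330,180:480,::-1],None,fx=2,fy=2))
E
```

```text
t 7.68 G [-0.1458 -0.2237] z -0.0023 tooly in G deg 89.98 F_G [-1.5 -0.1] gap 0.043 0.011
t 8.10 G [-0.1168 -0.224 ] z -0.0020 tooly in G deg 90.00 F_G [ 0.7 -0.2] gap 0.043 0.011
t 8.52 G [-0.2748 -0.2236] z 0.0622 tooly in G deg 89.98 F_G [-0.3  0.9] gap 0.042 0.011
[-0.06419396 -0.2182427 ] 0.103689194 (93.38648223876953, 198.3108367919922)
```

```bash
python3 -m jog '[[0,0,-0.035,0,0],[0,0,-0.035,0,0],[0,0,-0.035,0,0],[0,0,-0.035,0,0],[0,0,0,0,7]]' >/dev/null
python3 -m jog '[[0,0,0,0,7],[0,0,0,0,7],[0,0,0,0,7],[0,0,0,0,7],[0,0,0,0,7]]' >/dev/null
python3 -m jog '[[0,0,0,0,7],[0,0,0,0,7],[0,0,0,0,7],[0,0,0,0,7],[0,0,0,0,7]]' >/dev/null
python3 -m jog '[[0,0,0,0,7],[0,0,0,0,6],[0,0,0.02,0,0],[0,0,0.03,0,0],[0,0,0.03,0,0]]' >/dev/null
python3 -m jog '[[0,0,0.035,0,0],[0,0,0.035,0,0],[0,0,0.035,0,0],[0,0,0.02,0,0],[0,0,0,0,0]]' >/dev/null; python3 st.py
```

```text
t 10.65 G [-0.0629 -0.3641] z 0.0606 tooly in G deg 0.12 F_G [ 1.  -0.1] gap 0.043 0.011
```

```bash
python3 -m jog '[[0,0,0,0.025,0],[0,0,0,0.025,0],[0,0,0,0.013,0],[0,0.01,0,0,0],[0,0.01,0,0,0]]'|grep wrist
python3 -m jog '[[0,0.008,0,0,0],[0,0.008,0,0,0],[0,0.008,0,0,0],[0,0.008,0,0,0],[0,0.008,0,0,0]]' >/dev/null; python3 st.py
python3 -m jog '[[0,0.008,0,0,0],[0,0.008,0,0,0],[0,0.008,0,0,0],[0,0.008,0,0,0],[0,0.008,0,0,0]]' >/dev/null; python3 st.py
python3 -m jog '[[0,0.008,0,0,0],[0,0.008,0,0,0],[0,0.008,0,0,0],[0,0.008,0,0,0],[0,0.008,0,0,0]]' >/dev/null; python3 st.py
python3 -m jog '[[0,0.004,0,0,0],[0,0.004,0,0,0],[0,-0.04,0,0,0],[0,-0.04,0,-0.03,0],[0,0,0,-0.03,0]]' >/dev/null; python3 st.py
python3 - <<'E'
from st import *
c=env.read_camera("top");q=carton(c);print((q[0]-O)@R,q[1]-5.91,q[2])
cv2.imwrite("pics/g.png",cv2.resize(c["img"][150:330,180:480,::-1],None,fx=2,fy=2))
E
```

```text
wrist_force: [1.2, 0.5, 0.7]
t 11.48 G [-0.0667 -0.3041] z -0.0007 tooly in G deg -0.03 F_G [-0.  -3.9] gap 0.043 0.011
t 11.90 G [-0.0681 -0.263 ] z -0.0024 tooly in G deg -0.02 F_G [ 0.2 -4. ] gap 0.043 0.011
t 12.32 G [-0.0682 -0.2229] z -0.0025 tooly in G deg -0.02 F_G [-0.1 -4.4] gap 0.043 0.011
t 12.73 G [-0.0702 -0.2919] z 0.0499 tooly in G deg -0.22 F_G [ 1.7 -0. ] gap 0.043 0.011
[-0.06531132 -0.10355162] 0.09333706 (93.30453491210938, 199.35882568359375)
```

View pics/g.png

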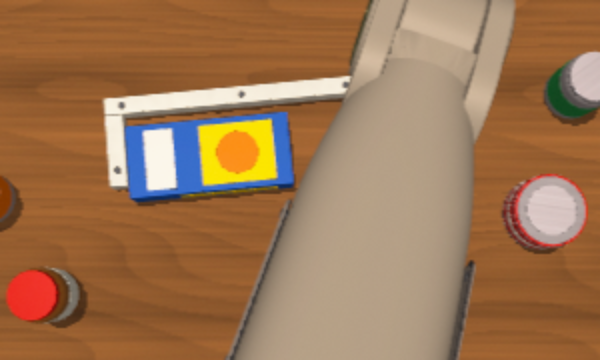

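The carton is square, about 4 mm from the short rail and 18 mm from the long one. Next comes the final push onto the long rail.

```bash
python3 -m jog '[[0,0,-0.03,-0.01,0],[0,0,-0.035,0,0],[0,0,-0.03,0,0],[0,0,0,0,-7],[0,0,0,0,-7]]' >/dev/null
python3 -m jog '[[0,0,0,0,-7],[0,0,0,0,-7],[0,0,0,0,-7],[0,0,0,0,-7],[0,0,0,0,-7]]' >/dev/null
python3 -m jog '[[0,0,0,0,-7],[0,0,0,0,-7],[0,0,0,0,-7],[0,0,0,0,-7],[0,0,0,0,-7]]' >/dev/null
python3 -m jog '[[0,0,0,0,-6],[0,0,0.037,0,0],[0,0,0.037,0,0],[0,0,0.037,0,0],[0,0,0.037,0,0]]' >/dev/null
python3 -m jog '[[0,0,0.037,0,0],[0,0,0,0.02,0],[0,0,0,0.02,0],[0,0,0,0.02,0],[0,0,0,0,0]]' >/dev/null; python3 st.py
```

```text
t 14.87 G [-0.167  -0.1019] z -0.0011 tooly in G deg 90.09 F_G [-1.  -0.8] gap 0.043 0.011
```

```bash
python3 -m jog '[[0,-0.012,0,0,0],[0,-0.012,0,0,0],[0,-0.012,0,0,0],[0,-0.008,0,0,0],[0,-0.006,0,0,0]]' >/dev/null; python3 st.py
python3 -m jog '[[0,-0.005,0,0,0],[0,-0.005,0,0,0],[0,-0.002,0,0,0],[0,-0.002,0,0,0]]' >/dev/null; python3 st.py
python3 -m jog '[[0,-0.002,0,0,0],[0,-0.002,0,0,0]]' >/dev/null; python3 st.py
python3 -m jog '[[0,-0.002,0,0,0],[0,0,0,0,0]]' >/dev/null; python3 st.py
```

```text
t 15.28 G [-0.1132 -0.1037] z 0.0029 tooly in G deg 89.99 F_G [-4.9 -0.9] gap 0.042 0.011
t 15.62 G [-0.0996 -0.104 ] z 0.0025 tooly in G deg 89.98 F_G [-5.4  0.5] gap 0.043 0.011
t 15.78 G [-0.099  -0.1039] z 0.0021 tooly in G deg 89.97 F_G [-15.5  -0.8] gap 0.043 0.011
t 15.95 G [-0.0992 -0.1038] z 0.0017 tooly in G deg 89.97 F_G [-15.9  -0.1] gap 0.042 0.011
```

The carton is seated on the long rail, with force rising at TCP −0.099. Next I'll go behind the tin, which gets pushed along +y first so that it clears the green can.

```bash
python3 -m jog '[[0,0.03,0,0,0],[0,0.03,0,-0.03,0],[0,0.012,-0.02,-0.035,0],[0,0,-0.02,-0.035,0],[0,0,-0.04,-0.01,0]]' >/dev/null
python3 -m jog '[[0,0,-0.04,0,0],[0,0,-0.04,0,0],[0,0,-0.04,0,0],[0,0,-0.04,0,0],[0,0,-0.04,0,0]]' >/dev/null
python3 -m jog '[[0,0,-0.04,0,0],[0,0,-0.04,0,0],[0,0,-0.04,0,0],[0,0,-0.04,0,0],[0,0,-0.04,0,0]]' >/dev/null
python3 -m jog '[[0,0,0,0,7],[0,0,0,0,7],[0,0,0,0,7],[0,0,0,0,7],[0,0,0,0,7]]' >/dev/null
python3 -m jog '[[0,0,0,0,7],[0,0,0,0,7],[0,0,0,0,7],[0,0,0,0,7],[0,0,0,0,7]]' >/dev/null
python3 -m jog '[[0,0,0,0,7],[0,0,0,0,7],[0,0,0,0,6],[0,0,0,0,0]]' >/dev/null; python3 st.py
python3 - <<'E'
from st import *
c=env.read_camera("top");q=carton(c);print((q[0]-O)@R,q[1]-5.91,q[2])
E
```

```text
t 18.37 G [-0.1639 -0.5845] z 0.1118 tooly in G deg -0.17 F_G [-0.3  0.1] gap 0.042 0.011
[-0.04713822 -0.10381873] 0.0034356117 (93.74280548095703, 199.1783447265625)
```

```bash
python3 -m jog '[[0,0,-0.007,0.035,0],[0,0,0,0.035,0],[0,0,0,0.035,0],[0,0,0,0.01,0],[0,0,0,0,0]]' >/dev/null; python3 st.py
python3 -m jog '[[0,0.01,0,0,0],[0,0.01,0,0,0],[0,0.01,0,0,0],[0,0.008,0,0,0],[0,0.008,0,0,0]]' >/dev/null; python3 st.py
python3 -m jog '[[0,0.008,0,0,0],[0,0.008,0,0,0],[0,0.008,0,0,0],[0,0.008,0,0,0],[0,0.0,0,0,0]]' >/dev/null; python3 st.py
python3 - <<'E'
from st import *
c=env.read_camera("scene");cv2.imwrite("pics/i.png",cv2.resize(c["img"][150:450,60:440,::-1],None,fx=2,fy=2))
E
```

```text
t 18.83 G [-0.1735 -0.5815] z -0.0072 tooly in G deg 0.09 F_G [-0.3  0.3] gap 0.043 0.011
t 19.25 G [-0.17   -0.5388] z -0.0007 tooly in G deg 0.01 F_G [ 0.6 -4.2] gap 0.043 0.011
t 19.67 G [-0.1718 -0.5031] z -0.0037 tooly in G deg 0.06 F_G [ 0.9 -0.8] gap 0.043 0.011
```

View pics/i.png

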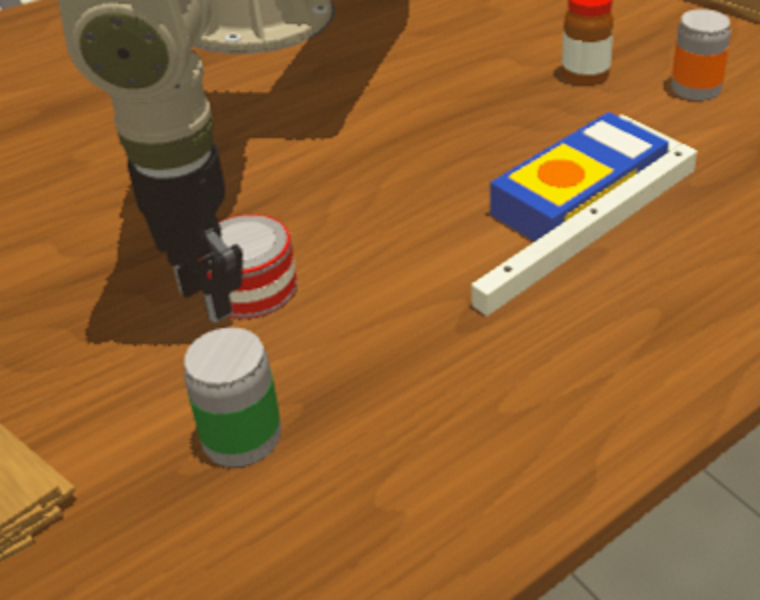

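The tin, at (255,265) in the crop, is upright and nested against the two fingers, and the carton lies on the rail. I'll continue along +y.

```bash
python3 -m jog '[[0,0.008,0,0,0],[0,0.008,0,0,0],[0,0.008,0,0,0],[0,0.008,0,0,0],[0,0.008,0,0,0]]' >/dev/null
python3 -m jog '[[0,0.008,0,0,0],[0,0.008,0,0,0],[0,0.008,0,0,0],[0,0.008,0,0,0],[0,0.008,0,0,0]]' >/dev/null; python3 st.py
python3 -m jog '[[0,0.008,0,0,0],[0,0.008,0,0,0],[0,0.008,0,0,0],[0,0.008,0,0,0],[0,0.008,0,0,0]]' >/dev/null
python3 -m jog '[[0,0.008,0,0,0],[0,0.008,0,0,0],[0,0.008,0,0,0],[0,0.008,0,0,0],[0,0.008,0,0,0]]' >/dev/null; python3 st.py
python3 -m jog '[[0,0.008,0,0,0],[0,0.008,0,0,0],[0,-0.03,0,0,0],[0,-0.03,-0.0,-0.03,0],[0,0,-0.035,-0.035,0]]' >/dev/null
python3 -m jog '[[0,0,-0.035,-0.02,0],[0,0,-0.03,0,0],[0,0,0,0,0]]' >/dev/null;python3 st.py
python3 - <<'E'
from st import *
c=env.read_camera("top");T=tin(c,(330,190,450,300));print("tin",T[1],(T[0]-O)@R)
cv2.imwrite("pics/j.png",cv2.resize(c["img"][150:330,180:500,::-1],None,fx=2,fy=2))
E
```

```text
t 20.55 G [-0.1714 -0.425 ] z -0.0033 tooly in G deg -0.01 F_G [ 0.4 -1.9] gap 0.043 0.011
t 21.38 G [-0.1714 -0.3451] z -0.0033 tooly in G deg -0.02 F_G [-0.5 -1.8] gap 0.043 0.011
t 22.05 G [-0.2702 -0.3873] z 0.0762 tooly in G deg -0.15 F_G [-0.8  1.3] gap 0.043 0.011
tin 40.52742004394531 [-0.17305699 -0.27797084]
```

View pics/j.png

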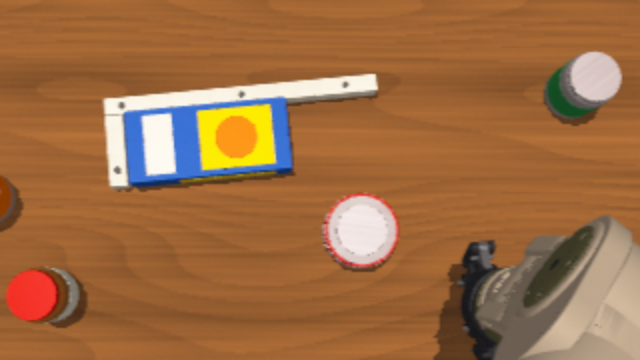

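The tin, at (361,230) in the crop, is at guide (−0.173, −0.278), the carton is in its corner, and the hand is clear of both. Next is the +x push to the rail.

```bash
python3 -m jog '[[0,0,0,0,-7],[0,0,0,0,-7],[0,0,0,0,-7],[0,0,0,0,-7],[0,0,0,0,-7]]' >/dev/null
python3 -m jog '[[0,0,0,0,-7],[0,0,0,0,-7],[0,0,0,0,-7],[0,0,0,0,-7],[0,0,0,0,-7]]' >/dev/null
python3 -m jog '[[0,0,0,0,-7],[0,0,0,0,-7],[0,0,0,0,-6],[0,0,0.037,0,0],[0,0,0.037,0,0]]' >/dev/null
python3 -m jog '[[0,0,0.035,0,0],[0,0,0,0.04,0],[0,0,0,0.038,0],[0,0,0,0,0]]' >/dev/null; python3 st.py
```

```text
t 23.68 G [-0.2691 -0.2761] z -0.0074 tooly in G deg 90.13 F_G [-1.1  0.1] gap 0.043 0.011
```

```bash
python3 -m jog '[[0,-0.01,-0.002,0,0],[0,-0.01,0,0,0],[0,-0.01,0,0,0],[0,-0.008,0,0,0],[0,-0.008,0,0,0]]' >/dev/null; python3 st.py
python3 -m jog '[[0,-0.008,0,0,0],[0,-0.008,0,0,0],[0,-0.008,0,0,0],[0,-0.008,0,0,0],[0,-0.008,0,0,0]]' >/dev/null
python3 -m jog '[[0,-0.008,0,0,0],[0,-0.008,0,0,0],[0,-0.008,0,0,0],[0,-0.008,0,0,0],[0,-0.008,0,0,0]]' >/dev/null; python3 st.py
python3 -m jog '[[0,-0.008,0,0,0],[0,-0.008,0,0,0],[0,-0.008,0,0,0],[0,-0.006,0,0,0],[0,-0.006,0,0,0]]' >/dev/null; python3 st.py
python3 -m jog '[[0,-0.003,0,0,0],[0,-0.003,0,0,0]]' >/dev/null; python3 st.py
python3 -m jog '[[0,-0.002,0,0,0],[0,-0.001,0,0,0]]' >/dev/null; python3 st.py
```

```text
t 24.10 G [-0.2182 -0.283 ] z -0.0010 tooly in G deg 89.98 F_G [-4.1  1.3] gap 0.043 0.011
t 24.93 G [-0.1391 -0.2824] z -0.0023 tooly in G deg 89.98 F_G [-4.2  0.5] gap 0.043 0.011
t 25.35 G [-0.1031 -0.2823] z -0.0024 tooly in G deg 89.99 F_G [-4.8  0.3] gap 0.043 0.011
t 25.52 G [-0.0976 -0.2823] z -0.0025 tooly in G deg 89.99 F_G [-3.7  0.1] gap 0.043 0.011
t 25.68 G [-0.0947 -0.2823] z -0.0024 tooly in G deg 89.98 F_G [-4.4  0.4] gap 0.043 0.011
```

```bash
python3 -m jog '[[0,-0.002,0,0,0],[0,-0.002,0,0,0]]' >/dev/null; python3 st.py
python3 -m jog '[[0,-0.001,0,0,0],[0,0,0,0,0]]' >/dev/null; python3 st.py
```

```text
t 25.85 G [-0.0911 -0.2823] z -0.0024 tooly in G deg 89.97 F_G [-11.5  -0.9] gap 0.043 0.011
t 26.02 G [-0.0912 -0.2822] z -0.0025 tooly in G deg 89.96 F_G [-7.5 -0.1] gap 0.043 0.011
```

The tin is against the rail. Now the final +y push along the rail into the carton, which should also close the carton's 4 mm end gap.

```bash
python3 -m jog '[[0,0.03,0,0,0],[0,0.03,0,-0.03,0],[0,0.03,-0.03,-0.035,0],[0,0,-0.03,-0.02,0],[0,0,-0.03,0,0]]' >/dev/null
python3 -m jog '[[0,0,0,0,7],[0,0,0,0,7],[0,0,0,0,7],[0,0,0,0,7],[0,0,0,0,7]]' >/dev/null
python3 -m jog '[[0,0,0,0,7],[0,0,0,0,7],[0,0,0,0,7],[0,0,0,0,7],[0,0,0,0,7]]' >/dev/null
python3 -m jog '[[0,0,0,0,7],[0,0,0,0,7],[0,0,0,0,6],[0,0,0.035,0,0],[0,0,0.035,0,0]]' >/dev/null
python3 -m jog '[[0,0,0.035,0,0],[0,0,0.03,0,0],[0,0,0,0.04,0],[0,0,0,0.038,0],[0,0,0,0,0]]' >/dev/null; python3 st.py
python3 - <<'E'
from st import *
c=env.read_camera("top");q=carton(c);print((q[0]-O)@R,q[1]-5.91,q[2])
T=tin(c,(324,201,380,260));print("tin",T[1],(T[0]-O)@R)
E
```

```text
t 28.10 G [-0.0405 -0.3623] z -0.0123 tooly in G deg 0.03 F_G [-2.2  2.1] gap 0.043 0.011
[-0.04713822 -0.10381873] 0.0034356117 (93.74280548095703, 199.1783447265625)
tin 40.31618118286133 [-0.04419201 -0.28251181]
```

```bash
python3 -m jog '[[0,0,0,-0.003,0],[0,0.006,0,0,0],[0,0,0,0,0]]' >/dev/null; python3 st.py
```

```text
t 28.40 G [-0.0351 -0.3594] z 0.0021 tooly in G deg -0.01 F_G [-0.9  0.4] gap 0.043 0.011
```

```bash
python3 -m jog '[[0,0,-0.011,0.004,0],[0,0,0,0,0],[0,0,0,0,0]]' >/dev/null; python3 st.py
python3 -m jog '[[0,0.008,0,0,0],[0,0.008,0,0,0],[0,0.008,0,0,0],[0,0.005,0,0,0],[0,0.005,0,0,0]]' >/dev/null; python3 st.py
python3 -m jog '[[0,0.005,0,0,0],[0,0.005,0,0,0],[0,0.005,0,0,0],[0,0.005,0,0,0],[0,0.004,0,0,0]]' >/dev/null; python3 st.py
```

```text
t 28.65 G [-0.0475 -0.3594] z -0.0035 tooly in G deg -0.04 F_G [-0.2 -1.3] gap 0.043 0.011
t 29.07 G [-0.0473 -0.3247] z -0.0050 tooly in G deg 0.01 F_G [ 1.6 -2.5] gap 0.042 0.011
t 29.48 G [-0.0481 -0.3008] z -0.0053 tooly in G deg -0.02 F_G [ 0.2 -3.6] gap 0.043 0.011
```

```bash
python3 -m jog '[[0,0.002,0.003,0,0],[0,0.002,0,0,0],[0,0.002,0,0,0]]' >/dev/null; python3 st.py
python3 -m jog '[[0,0.002,0,0,0],[0,0.001,0,0,0]]' >/dev/null; python3 st.py
python3 -m jog '[[0,0.001,0,0,0],[0,0.001,0,0,0]]' >/dev/null; python3 st.py
```

```text
t 29.73 G [-0.0454 -0.2959] z -0.0056 tooly in G deg -0.03 F_G [-1.5 -6.9] gap 0.043 0.011
t 29.90 G [-0.0455 -0.2933] z -0.0055 tooly in G deg -0.05 F_G [-2.2 -9.1] gap 0.043 0.011
t 30.07 G [-0.0455 -0.2932] z -0.0053 tooly in G deg -0.11 F_G [ -2.8 -14.5] gap 0.043 0.011
```

Force is climbing with no further motion, so everything is seated. I'll back off and check.

```bash
python3 -m jog '[[0,-0.01,0,0,0],[0,-0.04,0,0,0],[0,-0.03,0,-0.02,0],[0,-0.01,-0.02,-0.04,0],[0,0,-0.04,-0.04,0]]' >/dev/null
python3 -m jog '[[0,0,-0.04,-0.03,0],[0,0,-0.04,0,0],[0,0,-0.03,0,0],[0,0,0,0,0],[0,0,0,0,0]]' >/dev/null;python3 st.py
python3 - <<'E'
from st import *
c=env.read_camera("top");q=carton(c);print((q[0]-O)@R,q[1]-5.91,q[2])
T=tin(c,(324,201,370,260));print("tin",T[1],(T[0]-O)@R, T[0])
h=cv2.cvtColor(c["img"],cv2.COLOR_RGB2HSV);m=cv2.inRange(h,(0,0,140),(179,70,255))
for n,b in(("soup",(460,170,495,205)),("bean",(145,228,178,262))):print(n,ray(c,blob(m,b),.1).mean(0))
r=cv2.inRange(h,(0,180,120),(8,255,255))|cv2.inRange(h,(172,180,120),(179,255,255))
print("jar",ray(c,blob(r,(175,275,215,320)),.115).mean(0))
E
```

```text
t 30.90 G [-0.1975 -0.3784] z 0.1054 tooly in G deg -0.10 F_G [ 0.  -1.3] gap 0.043 0.011
[-0.04713843 -0.10028602] 0.0034108162 (93.74280548095703, 198.46237182617188)
tin 40.79355239868164 [-0.04709268 -0.2433618 ] [ 0.63141565 -0.07261725]
soup [ 0.68947247 -0.3918566 ]
bean [0.54896021 0.34299881]
jar [0.43036296 0.25533235]
```

The carton reads (−0.045 after correcting for the visible side face, −0.100) and square. The tin reads (−0.047, −0.243), and the bystanders are unmoved. All of this is in tolerance with the hand clear, so I'm handing in.

```bash
python3 -c "
from workcell import env;print(env.hand_in())"
```

```text
the job is handed in; nothing more can be done
None
```

Handed in at about 31 s, with the verdict not shown: the carton measures home and square in the guide's corner, the tin touches its free end but sits about 3 mm off the long rail (6 mm allowed), the cans and jar are unmoved, and the hand is clear.

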